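# Stand pipe samples in their saucers and plug the blue one

## Robot

A 6-joint arm with a two-finger parallel gripper is mounted at the origin on the work surface. World frame = base frame: x ahead of the robot, y to its left, z up, the work surface at z = 0. Lengths are in m, angles in rad, forces in N, time in s.
With the tool pointing down it reaches from about 0.3 to 0.775 m from the base axis. Payload 14.6 kg.
Tool frame: the origin (TCP) lies on the centre line of the jaws, within the pads' length; the fingertips stand ctrl.tcp_to_tips ahead of it and the grasp point (between the pads) lies 2 mm behind it (ctrl.tcp_to_tips is the distance from the TCP to the fingertips, in m); z points along the fingers, y is the line along which they close (so a half turn about z gives the same grasp; the last joint's range is limited). The gripper opens to 94 mm and grips with 3 to 60 N. Pads are 16 mm wide; open, the fingers measure 119 mm over their backs; the gripper's body (75 mm by 177 mm) begins 78 mm behind the grasp point.
Start: joints at [-1.371, 0.3, 1.521, -0, 1.321, -0.067], TCP at [0.145, -0.531, 0.222] pointing down, gripper open.
Joint ranges: [-3.03, 3.03], [-0.79, 2.21], [0.23, 2.52], [-1.04, 4.18], [0, 3.07], [-2.55, 2.55]. Speed limits (rad/s): [2.22, 2.22, 2.57, 3.14, 3.14, 3.14].

## Interface

Orientations are given as [roll, pitch, yaw] about the fixed x, y, z axes, in that order (R = Rz(yaw) Ry(pitch) Rx(roll)).
In Python, from station import telemetry, viewer, hand_in, ctrl gives the robot as it stands.
- The arm moves only by the tool step_arm, never from a script. Its argument "plan" is a list of rows, each an object of numbers: "dx", "dy", "dz": the shift along the tool's x, y, z scaled (see below); "rx", "ry", "rz": the turn, a rotation vector about the tool's x, y, z scaled (see below); "claw": the closure, from 0 (fully open) to 1 (shut). In form: [{"dx": .., "dy": .., "dz": .., "rx": .., "ry": .., "rz": .., "claw": ..}, ...]. A call has 1 to 10 rows; each row shifts and turns the commanded pose from where the row before left it, along the tool's axes as they then stand; what a row does not reach is not made up. The controller multiplies each number of a shift by 0.1 m and each number of a turn by 90 degrees. A row lasts 1/10 s, in which the tool goes at most 50 mm and 8.59 degrees, less where a joint would pass 70% of its speed; a pose out of reach is approached as far as the arm can. A call with a number of a shift or a turn outside -1 to 1 is refused whole. A call with a gripper value outside its range is refused whole. The fingers move at their own pace and stop on an object; "grip_force" is the grip in N (left out, the last holds). Time passes only in rows, so rows that do not move let the fingers close. It gives the time, the measured TCP pose, the force, the opening and the grip force at its end, in the units of the state.
- telemetry.get_obs(): the state, without advancing time (a new reading comes with each control period).
- viewer.camera(name): name is "scene" or "top"; returns a dict with "img" (384x512x3 uint8, red, green, blue), "z_map" (384x512 float32, m along the optical axis (not along the pixel's ray), 0 where there is no reading), "fx", "fy", "cx", "cy" (pixels), "dist" ([k1, k2, p1, p2, k3] as OpenCV has them; the pictures are not rectified), "R" (3x3) and "t" (3): a world point X has camera coordinates R X + t. Camera axes: x right, y down, z forward; pixel columns grow to the right and rows downward; lengths in m; the calibration is good to about 2 mm. A picture is of the moment at which its call begins.
- hand_in(): hands the job in; it is judged then, once.
Trained networks look in a picture, given as the dict that the camera call returned (one of the last four; its "shot" number tells which), for a name from the list of things; names that differ only in an ending like _2 or _b are one class to them, and where a whole thing is asked for, a point or a joint stands for the part that bears it (a point fixed in the world has none). Each returns a list of dicts, best first, with "score" (0 to 1); they miss things now and then, are a little off and sometimes report something else, mostly with a low value. They report only what shows in the picture. A call takes as long as a camera call.
- viewer.recognise(target, picture): "rect" ([left, top, right, bottom] in pixels, round what is visible of it).
The state is a dict: "time_s": time; "qpos": joint angles; "joint_vel": joint speeds; "tau": joint torques, N m; "ee_pos": TCP position; "eef_rot": TCP orientation; "force": force on the tool from outside, world axes, zero at the start; "moment": the same for the moment, N m; "grip_width": finger opening in m; "grip_force": force on a finger pad.
Only numpy, scipy, OpenCV 4.12 (cv2) and the standard library are available. Lean on these libraries where they do the work, as an engineer would, in place of code of your own. Each camera call takes 0.05 s, during which the arm holds its last target. There are 200 camera calls.

## Task

Get the pipe samples ready for testing: stand each of the four pipe samples on end in the saucer of its own colour. When all four are standing there released, and only then, close the top of the blue one with the red-knobbed steel plug, seated flat. Never tip a pipe over, and leave the brass weight where it stands.

Things in the scene. Friction and masses are not known exactly. Their poses are not given: they have to be found in the camera images.
- pipe_blue: loose bright blue plastic pipe sample: a plain tube 50 mm outside diameter, wall 5 mm (bore 40 mm), 80 mm tall, standing on end on the table, open at both ends. Origin at the centre of its lower end, z up along the tube; yaw means nothing. Grasp it across its outside from above.
- pipe_orange: loose orange plastic pipe sample: a plain tube 63 mm outside diameter, wall 5 mm (bore 53 mm), 70 mm tall, standing on end on the table, open at both ends. Origin at the centre of its lower end, z up along the tube; yaw means nothing. Grasp it across its outside from above.
- pipe_black: loose black plastic pipe sample: a plain tube 40 mm outside diameter, wall 4 mm (bore 32 mm), 75 mm tall, standing on end on the table, open at both ends. Origin at the centre of its lower end, z up along the tube; yaw means nothing. Grasp it across its outside from above.
- pipe_white: loose white plastic pipe sample: a plain tube 32 mm outside diameter, wall 3.5 mm (bore 25 mm), 70 mm tall, standing on end on the table, open at both ends. Origin at the centre of its lower end, z up along the tube; yaw means nothing. Grasp it across its outside from above.
- saucer_blue: bright blue round saucer fixed to the table: 80 mm outside diameter, 72 mm inside, rim 10 mm high and 4 mm thick, flat inner floor 4 mm above the table. Origin at the centre of its underside, on the table; z up. For the blue pipe, which has 11 mm of room all round in it.
- saucer_orange: orange round saucer fixed to the table: 93 mm outside diameter, 85 mm inside, rim 10 mm high and 4 mm thick, flat inner floor 4 mm above the table. Origin at the centre of its underside, on the table; z up. For the orange pipe, which has 11 mm of room all round in it.
- saucer_black: black round saucer fixed to the table: 70 mm outside diameter, 62 mm inside, rim 10 mm high and 4 mm thick, flat inner floor 4 mm above the table. Origin at the centre of its underside, on the table; z up. For the black pipe, which has 11 mm of room all round in it.
- saucer_white: white round saucer fixed to the table: 62 mm outside diameter, 54 mm inside, rim 10 mm high and 4 mm thick, flat inner floor 4 mm above the table. Origin at the centre of its underside, on the table; z up. For the white pipe, which has 11 mm of room all round in it.
- plug: loose steel test plug, upright. From its underside up: spigot to 16 mm (26 mm diameter at the bottom, 30 at the top), flange 56 mm diameter to 22 mm, red knob 24 mm diameter to 56 mm (grasp it from above). Origin at the centre of the underside, z up. Seated: spigot in the blue pipe's 40 mm bore, flange flat on its top end, plug origin 64 mm above the pipe's origin.
- weight: loose brass calibration weight: cylinder 40 mm diameter, 54 mm tall including its small knob. Origin at the centre of its underside. Not part of the job: to be left where it stands.

How it is judged:
On the way, in this order (a step that is already met when the one before it is completed fails the run):
1. all four pipe samples stand, released, in the saucers of their own colours (horizontal distance between pipe_blue and saucer_blue below 0.014 m and z of pipe_blue in the frame of saucer_blue between 0.001 and 0.008 m and angle between each of pipe_blue, pipe_orange, pipe_black, pipe_white's own z axis and vertical below 0.08 rad and linear speed of each of pipe_blue, pipe_orange, pipe_black, pipe_white below 0.03 m/s and horizontal distance between pipe_orange and saucer_orange below 0.014 m and z of pipe_orange in the frame of saucer_orange between 0.001 and 0.008 m and horizontal distance between pipe_black and saucer_black below 0.014 m and z of pipe_black in the frame of saucer_black between 0.001 and 0.008 m and horizontal distance between pipe_white and saucer_white below 0.014 m and z of pipe_white in the frame of saucer_white between 0.001 and 0.008 m and contact force between each of pipe_blue, pipe_orange, pipe_black, pipe_white and the fingers below 0.05 N), for 0.2 s.
2. the plug is seated in the top of the blue pipe (horizontal distance between pipe_blue and saucer_blue below 0.014 m and z of pipe_blue in the frame of saucer_blue between 0.001 and 0.008 m and angle between each of pipe_blue, plug's own z axis and vertical below 0.08 rad and linear speed of each of pipe_blue, plug below 0.03 m/s and horizontal distance between plug and pipe_blue below 0.009 m and z of plug in the frame of pipe_blue between 0.06 and 0.068 m), for 0.2 s.
At the end, for the whole second after the job is handed in: Each pipe stands at rest in the saucer of its colour (centres within 14 mm, foot within 4 mm of the floor, tilt under 0.08 rad); the plug is seated in the blue pipe (within 9 mm, height within 4 mm, tilt under 0.08 rad), at rest; the brass weight is upright, within 20 mm of its start (all of step 2 and horizontal distance between pipe_orange and saucer_orange below 0.014 m and z of pipe_orange in the frame of saucer_orange between 0.001 and 0.008 m and angle between each of pipe_orange, pipe_black, pipe_white's own z axis and vertical below 0.08 rad and linear speed of each of pipe_orange, pipe_black, pipe_white below 0.03 m/s and horizontal distance between pipe_black and saucer_black below 0.014 m and z of pipe_black in the frame of saucer_black between 0.001 and 0.008 m and horizontal distance between pipe_white and saucer_white below 0.014 m and z of pipe_white in the frame of saucer_white between 0.001 and 0.008 m and distance of weight from where it was at the start of the episode below 0.02 m and angle between weight's own z axis and vertical below 0.1 rad); the robot touches nothing.
It fails at once if a pipe sample is tipped over (more than 0.9 rad) (angle between any of pipe_blue, pipe_orange, pipe_black, pipe_white's own z axis and vertical above 0.9 rad).
It fails at once if the brass weight is moved more than 20 mm (distance of weight from where it was at the start of the episode above 0.02 m).
It also fails if it takes over 144 s, if anything falls off the work surface, if the arm or the gripper's body presses on something with over 40 N, if the wrist force passes 120 N, or if a joint passes its speed limit or range.

## Working session

There is one attempt and no reset: what is moved stays moved. The work goes in short steps, Python scripts to look and compute and a tool call to move; the robot and the scene stay as the last step left them, time stands still between calls to the robot, and variables do not carry over. Pictures are saved under pics/ and viewed, at most 14 in all, crops included, and the job is handed in when it is done.

Besides the shell and the picture viewer there is one more tool, called after "Call:" as a command line: name --argument value ..., lists and objects as JSON in quotes. step_arm: Moves the arm, as the interface text tells. Shifts and turns lie within -1 to 1; 1 stands for 0.1 m of shift or 90 degrees of turn. Its arguments: {"type":"object","properties":{"plan":{"type":"array"},"grip_force":{"type":"number"}},"required":["plan"]}

```bash
mkdir -p pics; ls
cat > h.py <<'E'
from station import telemetry, viewer, hand_in, ctrl
import numpy as np, cv2
def cam(n):
    return viewer.camera(n)
def save(p,name): cv2.imwrite('pics/'+name, p['img'][:,:,::-1])
def K(p): return np.array([[p['fx'],0,p['cx']],[0,p['fy'],p['cy']],[0,0,1.]])
def cloud(p):
    h,w=p['z_map'].shape
    u,v=np.meshgrid(np.arange(w),np.arange(h))
    n=cv2.undistortPoints(np.stack([u,v],-1).reshape(-1,1,2).astype(np.float64),K(p),np.array(p['dist'],float)).reshape(h,w,2)
    z=p['z_map'][...,None].astype(float)
    c=np.concatenate([n*z,z],-1)
    return (c-np.array(p['t']))@np.array(p['R'])   # R^T(c-t)
E
python3 - <<'E'
from h import *
print(ctrl.tcp_to_tips, telemetry.get_obs())
for n in ('top','scene'):
    p=cam(n); save(p,n+'0.png'); print(n,p['fx'],np.round(-np.array(p['R']).T@p['t'],3))
    for t in ['pipe_blue','pipe_orange','pipe_black','pipe_white','saucer_blue','saucer_orange','saucer_black','saucer_white','plug','weight']:
        print(t,[(round(r['score'],2),np.round(r['rect']).astype(int).tolist()) for r in viewer.recognise(t,p)[:3]])
E
```

```text
pics
0.017 {'time_s': 0.0, 'qpos': array([-1.37055962e+00,  3.00486416e-01,  1.52156698e+00,  4.04932236e-05,
        1.32068292e+00, -6.65803990e-02]), 'joint_vel': array([-0.00034081,  0.00055855, -0.00085858,  0.00029222,  0.00069833,
        0.00060029]), 'tau': array([-1.91110121e-03, -5.31809235e+01, -3.52733588e+01,  7.07719359e-02,
        2.44157261e-02, -8.48927789e-05]), 'ee_pos': array([ 0.14498516, -0.53030487,  0.22188388]), 'eef_rot': array([-3.14045414e+00, -1.15223892e-04,  2.66806995e-01]), 'force': array([-0.81704636,  0.51098709,  0.0076998 ]), 'moment': array([-0.02403744,  0.02057514,  0.02541352]), 'grip_force': 0.0, 'grip_width': 0.09419544233391718}
top 359.9246226686916 [ 0.39  -0.     1.127]
pipe_blue [(0.84, [193, 160, 213, 180])]
pipe_orange [(0.79, [122, 219, 150, 244])]
pipe_black [(0.5, [251, 222, 266, 236]), (0.19, [371, 183, 397, 209])]
pipe_white [(0.61, [372, 227, 389, 237])]
saucer_blue [(0.91, [187, 212, 214, 237]), (0.43, [247, 160, 268, 180])]
saucer_orange [(0.83, [369, 181, 399, 210])]
saucer_black [(0.71, [311, 210, 330, 229])]
saucer_white [(0.74, [247, 159, 268, 181])]
plug [(0.59, [137, 178, 155, 197]), (0.44, [247, 158, 266, 179])]
weight [(0.44, [312, 167, 326, 183])]
scene 368.1965117082655 [ 0.784 -0.455  0.763]
pipe_blue [(0.59, [152, 325, 200, 372]), (0.56, [314, 139, 336, 176])]
pipe_orange [(0.64, [281, 77, 301, 106])]
pipe_black [(0.72, [222, 164, 238, 198]), (0.22, [255, 136, 285, 153])]
pipe_white [(0.6, [119, 293, 143, 318])]
saucer_blue [(0.76, [256, 134, 285, 157])]
saucer_orange [(0.97, [153, 325, 201, 373])]
saucer_black [(0.87, [187, 236, 214, 270])]
saucer_white [(0.66, [289, 206, 311, 226])]
plug [(0.51, [320, 105, 339, 129])]
weight [(0.8, [242, 264, 266, 285])]
```

View pics/top0.png

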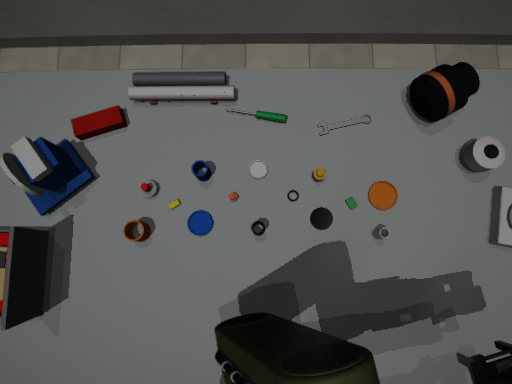

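View pics/scene0.png

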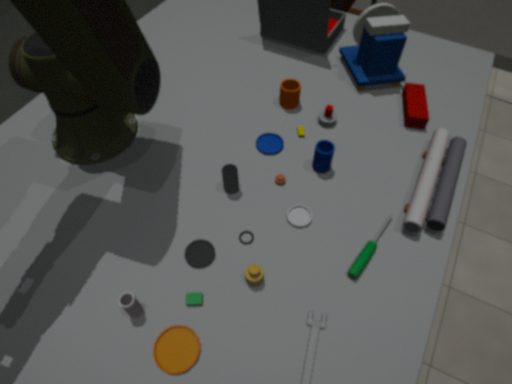

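The top view shows pipes at blue (202,171), orange (137,231), black (258,228) and white (382,232). Saucers are at blue (200,223), orange (383,195), black (321,218) and white (258,169). The plug is at (149,188) and the weight at (319,174). The scene view agrees with this.

```bash
cat >> h.py <<'E'
from scipy.optimize import least_squares
T={'pipe_blue':(202,171,.08,.025,.020),'pipe_orange':(137,231,.07,.0315,.0265),'pipe_black':(258,228,.075,.02,.016),'pipe_white':(382,232,.07,.016,.0125),
'saucer_blue':(200,223,.01,.04,.036),'saucer_orange':(383,195,.01,.0465,.0425),'saucer_black':(321,218,.01,.035,.031),'saucer_white':(258,169,.01,.031,.027),
'plug':(149,188,.056,.012,0),'weight':(319,174,.054,.02,0)}
def meas(c,img,xy0,h,ro,ri,saucer):
    """c cloud; returns centre and n of points near top level"""
    d=np.hypot(c[...,0]-xy0[0],c[...,1]-xy0[1])
    if saucer: m=(d<ro+.03)&(c[...,2]>.0025)&(c[...,2]<.02)
    else: m=(d<ro+.025)&(abs(c[...,2]-h)<.006)
    P=c[m][:,:2]
    if len(P)<4: return None,len(P),0
    def f(q):
        r=np.hypot(*(P-q).T); return np.maximum(r-ro,0)+(np.minimum(r-ri,0) if not saucer else 0)+.05*(r-(ro+ri)/2)
    s=least_squares(f,np.median(P,0),loss='soft_l1',f_scale=.002)
    return s.x,len(P),np.median(c[m][:,2])
E
python3 - <<'E'
from h import *
P={n:cam(n) for n in('top','scene')}; C={n:cloud(P[n]) for n in P}
for t,(u,v,h,ro,ri) in T.items():
    # back-project the pixel at mid height
    p=P['top']; n=cv2.undistortPoints(np.array([[[u,v]]],float),K(p),np.array(p['dist'])).ravel()
    R=np.array(p['R']);o=-R.T@p['t'];d=R.T@np.array([*n,1]); xy=(o+d*((h*.7-o[2])/d[2]))[:2]
    for k in P:
        q,N,z=meas(C[k],None,xy,h,ro,ri,t[0]=='s'); print(t,k,xy.round(4),None if q is None else q.round(4),N,round(float(z),4))
c=C['top']; print(c[260,170],c[150,300],C['scene'][200,370])
E
```

```text
pipe_blue top [0.631 0.182] [0.6353 0.1876] 76 0.0776
pipe_blue scene [0.631 0.182] [0.6357 0.1865] 123 0.0786
pipe_orange top [0.4484 0.375 ] [0.4493 0.3797] 104 0.0671
pipe_orange scene [0.4484 0.375 ] [0.45   0.3817] 119 0.0689
pipe_black top [0.458  0.0109] [0.4583 0.0121] 54 0.0726
pipe_black scene [0.458  0.0109] [0.4581 0.011 ] 90 0.0732
pipe_white top [ 0.4462 -0.3593] [ 0.4433 -0.3604] 43 0.068
pipe_white scene [ 0.4462 -0.3593] [ 0.443 -0.359] 107 0.0684
saucer_blue top [0.4761 0.1924] [0.4782 0.1934] 279 0.0045
saucer_blue scene [0.4761 0.1924] [0.476  0.1926] 419 0.0046
saucer_orange top [ 0.5646 -0.3821] [ 0.566 -0.381] 445 0.0045
saucer_orange scene [ 0.5646 -0.3821] [ 0.5631 -0.3807] 1566 0.0043
saucer_black top [ 0.4921 -0.1848] [ 0.4916 -0.1827] 248 0.0045
saucer_black scene [ 0.4921 -0.1848] [ 0.4905 -0.1882] 546 0.0041
saucer_white top [0.6484 0.0117] [0.6471 0.0134] 189 0.0048
saucer_white scene [0.6484 0.0117] [0.6494 0.0126] 378 0.0045
plug top [0.5814 0.3478] [0.584  0.3582] 47 0.0532
plug scene [0.5814 0.3478] [0.5846 0.3605] 44 0.0551
weight top [ 0.6254 -0.1769] [ 0.6285 -0.179 ] 45 0.0527
weight scene [ 0.6254 -0.1769] [ 0.6274 -0.1789] 101 0.0525
[ 0.36157329  0.28514596 -0.00361941] [ 7.12750402e-01 -1.23735217e-01 -7.06244665e-05] [7.87590303e-01 1.42665033e-01 6.36008208e-04]
```

Call:
step_arm --plan '[{"rz": 0.085,"dz": 0.1,"claw": 0},{"rz": 0.085,"dz": 0.1,"claw": 0},{"dx": 0.37,"dy": -0.21,"claw": 0},{"dx": 0.37,"dy": -0.21,"claw": 0},{"dx": 0.37,"dy": -0.21,"claw": 0},{"dx": 0.37,"dy": -0.21,"claw": 0},{"dx": 0.37,"dy": -0.21,"claw": 0},{"dx": 0.37,"dy": -0.21,"claw": 0},{"dx": 0.37,"dy": -0.21,"claw": 0},{"dx": 0.39,"dy": -0.23,"claw": 0}]' --grip_force 12

```text
$.plan[0]: bad value
```

Call:
step_arm --plan '[{"dx": 0,"dy": 0,"dz": 0.1,"rx": 0,"ry": 0,"rz": 0.085,"claw": 0},{"dx": 0,"dy": 0,"dz": 0.1,"rx": 0,"ry": 0,"rz": 0.085,"claw": 0},{"dx": 0.37,"dy": -0.21,"dz": 0,"rx": 0,"ry": 0,"rz": 0,"claw": 0},{"dx": 0.37,"dy": -0.21,"dz": 0,"rx": 0,"ry": 0,"rz": 0,"claw": 0},{"dx": 0.37,"dy": -0.21,"dz": 0,"rx": 0,"ry": 0,"rz": 0,"claw": 0},{"dx": 0.37,"dy": -0.21,"dz": 0,"rx": 0,"ry": 0,"rz": 0,"claw": 0},{"dx": 0.37,"dy": -0.21,"dz": 0,"rx": 0,"ry": 0,"rz": 0,"claw": 0},{"dx": 0.37,"dy": -0.21,"dz": 0,"rx": 0,"ry": 0,"rz": 0,"claw": 0},{"dx": 0.37,"dy": -0.21,"dz": 0,"rx": 0,"ry": 0,"rz": 0,"claw": 0},{"dx": 0.39,"dy": -0.23,"dz": 0,"rx": 0,"ry": 0,"rz": 0,"claw": 0}]' --grip_force 12

```text
time_s: 2.2
ee_pos: [0.4444, -0.3596, 0.2026]
eef_rot: [3.141, -0.0, -0.0]
force: [-0.1, -1.0, 0.3]
grip_width: 0.0942
grip_force: 0.0
```

Call:
step_arm --plan '[{"dx": 0,"dy": 0,"dz": 0.4,"rx": 0,"ry": 0,"rz": 0,"claw": 0},{"dx": -0.01,"dy": 0,"dz": 0.4,"rx": 0,"ry": 0,"rz": 0,"claw": 0.2},{"dx": 0,"dy": 0,"dz": 0.4,"rx": 0,"ry": 0,"rz": 0,"claw": 0.3},{"dx": 0,"dy": 0,"dz": 0.3,"rx": 0,"ry": 0,"rz": 0,"claw": 0.4},{"dx": 0,"dy": 0,"dz": 0.06,"rx": 0,"ry": 0,"rz": 0,"claw": 0.45},{"dx": 0,"dy": 0,"dz": 0,"rx": 0,"ry": 0,"rz": 0,"claw": 0.5},{"dx": 0,"dy": 0,"dz": 0,"rx": 0,"ry": 0,"rz": 0,"claw": 0.6},{"dx": 0,"dy": 0,"dz": 0,"rx": 0,"ry": 0,"rz": 0,"claw": 0.7},{"dx": 0,"dy": 0,"dz": 0,"rx": 0,"ry": 0,"rz": 0,"claw": 0.8},{"dx": 0,"dy": 0,"dz": 0,"rx": 0,"ry": 0,"rz": 0,"claw": 1}]' --grip_force 12

```text
time_s: 3.2
ee_pos: [0.4425, -0.361, 0.0476]
eef_rot: [3.14, -0.001, -0.0]
force: [-0.9, 1.3, 8.5]
grip_width: 0.0325
grip_force: 12.0
```

Call:
step_arm --plan '[{"dx": 0,"dy": 0,"dz": -0.1,"rx": 0,"ry": 0,"rz": 0,"claw": 1},{"dx": 0,"dy": 0,"dz": -0.3,"rx": 0,"ry": 0,"rz": 0,"claw": 1},{"dx": 0,"dy": 0,"dz": -0.4,"rx": 0,"ry": 0,"rz": 0,"claw": 1},{"dx": 0,"dy": 0,"dz": -0.4,"rx": 0,"ry": 0,"rz": 0,"claw": 1},{"dx": 0.1,"dy": -0.2,"dz": -0.1,"rx": 0,"ry": 0,"rz": 0,"claw": 1},{"dx": 0.2,"dy": -0.35,"dz": 0,"rx": 0,"ry": 0,"rz": 0,"claw": 1},{"dx": 0.2,"dy": -0.35,"dz": 0,"rx": 0,"ry": 0,"rz": 0,"claw": 1},{"dx": 0.2,"dy": -0.35,"dz": 0,"rx": 0,"ry": 0,"rz": 0,"claw": 1},{"dx": 0.2,"dy": -0.35,"dz": 0,"rx": 0,"ry": 0,"rz": 0,"claw": 1},{"dx": 0.2,"dy": -0.35,"dz": 0,"rx": 0,"ry": 0,"rz": 0,"claw": 1}]' --grip_force 12

```text
time_s: 4.2
ee_pos: [0.5526, -0.1641, 0.1773]
eef_rot: [3.141, -0.001, -0.0]
force: [0.5, -0.3, -0.4]
grip_width: 0.0327
grip_force: 12.0
```

Call:
step_arm --plan '[{"dx": 0.2,"dy": -0.35,"dz": 0,"rx": 0,"ry": 0,"rz": 0,"claw": 1},{"dx": 0.2,"dy": -0.35,"dz": 0,"rx": 0,"ry": 0,"rz": 0,"claw": 1},{"dx": 0.2,"dy": -0.35,"dz": 0,"rx": 0,"ry": 0,"rz": 0,"claw": 1},{"dx": 0.2,"dy": -0.35,"dz": 0,"rx": 0,"ry": 0,"rz": 0,"claw": 1},{"dx": 0.12,"dy": -0.28,"dz": 0,"rx": 0,"ry": 0,"rz": 0,"claw": 1},{"dx": 0.04,"dy": -0.1,"dz": 0,"rx": 0,"ry": 0,"rz": 0,"claw": 1},{"dx": 0,"dy": 0,"dz": 0.4,"rx": 0,"ry": 0,"rz": 0,"claw": 1},{"dx": 0,"dy": 0,"dz": 0.4,"rx": 0,"ry": 0,"rz": 0,"claw": 1},{"dx": 0,"dy": 0,"dz": 0.3,"rx": 0,"ry": 0,"rz": 0,"claw": 1},{"dx": 0,"dy": 0,"dz": 0.08,"rx": 0,"ry": 0,"rz": 0,"claw": 1}]' --grip_force 12

```text
time_s: 5.2
ee_pos: [0.6463, 0.0117, 0.0554]
eef_rot: [-3.141, 0.005, -0.001]
force: [-0.9, 0.2, -0.2]
grip_width: 0.0325
grip_force: 12.0
```

Call:
step_arm --plan '[{"dx": 0.01,"dy": 0,"dz": 0.015,"rx": 0,"ry": 0,"rz": 0,"claw": 1},{"dx": 0,"dy": 0,"dz": 0.015,"rx": 0,"ry": 0,"rz": 0,"claw": 1},{"dx": 0,"dy": 0,"dz": 0,"rx": 0,"ry": 0,"rz": 0,"claw": 1},{"dx": 0,"dy": 0,"dz": 0,"rx": 0,"ry": 0,"rz": 0,"claw": 1}]' --grip_force 6

```text
time_s: 5.6
ee_pos: [0.6497, 0.0123, 0.0568]
eef_rot: [3.142, -0.002, -0.0]
force: [-0.5, -0.4, -0.6]
grip_width: 0.0324
grip_force: 6.0
```

Call:
step_arm --plan '[{"dx": -0.01,"dy": 0,"dz": 0.03,"rx": 0,"ry": 0,"rz": 0,"claw": 1},{"dx": 0,"dy": 0,"dz": 0.02,"rx": 0,"ry": 0,"rz": 0,"claw": 1},{"dx": 0,"dy": 0,"dz": 0,"rx": 0,"ry": 0,"rz": 0,"claw": 1},{"dx": 0,"dy": 0,"dz": 0,"rx": 0,"ry": 0,"rz": 0,"claw": 1}]' --grip_force 5

```text
time_s: 6.0
ee_pos: [0.6483, 0.0124, 0.0507]
eef_rot: [-3.142, -0.0, -0.0]
force: [-0.4, 0.5, 3.3]
grip_width: 0.0329
grip_force: 5.0
```

Call:
step_arm --plan '[{"dx": 0,"dy": 0,"dz": 0,"rx": 0,"ry": 0,"rz": 0,"claw": 0.5},{"dx": 0,"dy": 0,"dz": 0,"rx": 0,"ry": 0,"rz": 0,"claw": 0.3},{"dx": 0,"dy": 0,"dz": -0.2,"rx": 0,"ry": 0,"rz": 0,"claw": 0.2},{"dx": 0,"dy": 0,"dz": -0.4,"rx": 0,"ry": 0,"rz": 0,"claw": 0},{"dx": 0,"dy": 0,"dz": -0.4,"rx": 0,"ry": 0,"rz": 0,"claw": 0},{"dx": -0.3,"dy": 0,"dz": -0.4,"rx": 0,"ry": 0,"rz": 0,"claw": 0},{"dx": -0.4,"dy": 0,"dz": 0,"rx": 0,"ry": 0,"rz": 0,"claw": 0},{"dx": -0.4,"dy": 0,"dz": 0,"rx": 0,"ry": 0,"rz": 0,"claw": 0},{"dx": -0.4,"dy": 0.01,"dz": 0,"rx": 0,"ry": 0,"rz": 0,"claw": 0},{"dx": -0.4,"dy": 0,"dz": 0,"rx": 0,"ry": 0,"rz": 0,"claw": 0}]' --grip_force 12

```text
time_s: 7.0
ee_pos: [0.4564, 0.0113, 0.1902]
eef_rot: [3.142, 0.0, -0.0]
force: [0.2, 0.5, 0.7]
grip_width: 0.094
grip_force: 0.0
```

```bash
cat >> h.py <<'E'
def look(cur,names=('top','scene')):
    P={n:cam(n) for n in names}
    for k in P:
        c=cloud(P[k])
        for t,xy,dz in cur:
            _,_,h,ro,ri=T[t]; q,N,z=meas(c,None,xy,h+dz,ro,ri,t[0]=='s'); print(t,k,None if q is None else q.round(4),N,round(float(z),4))
    o=telemetry.get_obs(); print(o['ee_pos'],o['grip_width']); return P
E
python3 - <<'E'
from h import *
P=look([('pipe_white',(.648,.013),.004),('pipe_black',(.458,.0115),0)])
save(P['scene'],'scene1.png')
E
```

```text
pipe_white top [0.6485 0.0124] 34 0.0711
pipe_black top None 0 0.0
pipe_white scene [0.6486 0.0109] 75 0.0725
pipe_black scene [0.4582 0.0112] 93 0.0734
[0.45471099 0.011501   0.19037254] 0.09376815455239361
```

View pics/scene1.png

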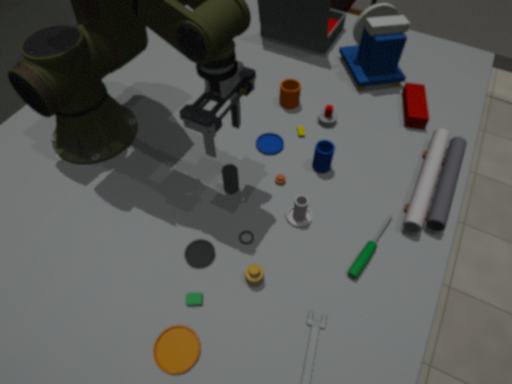

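White stands in its saucer at (300,208) and the black pipe is at (231,180). Next I grasp black.

Call:
step_arm --plan '[{"dx": 0,"dy": 0,"dz": 0.4,"rx": 0,"ry": 0,"rz": 0,"claw": 0},{"dx": 0,"dy": 0,"dz": 0.4,"rx": 0,"ry": 0,"rz": 0,"claw": 0.1},{"dx": 0,"dy": 0,"dz": 0.4,"rx": 0,"ry": 0,"rz": 0,"claw": 0.2},{"dx": 0,"dy": 0,"dz": 0.2,"rx": 0,"ry": 0,"rz": 0,"claw": 0.3},{"dx": 0,"dy": 0,"dz": 0.04,"rx": 0,"ry": 0,"rz": 0,"claw": 0.4},{"dx": 0,"dy": 0,"dz": 0,"rx": 0,"ry": 0,"rz": 0,"claw": 0.5},{"dx": 0,"dy": 0,"dz": 0,"rx": 0,"ry": 0,"rz": 0,"claw": 0.6},{"dx": 0,"dy": 0,"dz": 0,"rx": 0,"ry": 0,"rz": 0,"claw": 0.7},{"dx": 0,"dy": 0,"dz": 0,"rx": 0,"ry": 0,"rz": 0,"claw": 1},{"dx": 0,"dy": 0,"dz": 0,"rx": 0,"ry": 0,"rz": 0,"claw": 1}]' --grip_force 12

```text
time_s: 8.1
ee_pos: [0.4589, 0.0113, 0.0476]
eef_rot: [3.141, -0.002, -0.0]
force: [-0.8, 0.3, 7.7]
grip_width: 0.0401
grip_force: 12.0
```

Call:
step_arm --plan '[{"dx": 0,"dy": 0,"dz": -0.1,"rx": 0,"ry": 0,"rz": 0,"claw": 1},{"dx": 0,"dy": 0,"dz": -0.3,"rx": 0,"ry": 0,"rz": 0,"claw": 1},{"dx": 0,"dy": 0,"dz": -0.4,"rx": 0,"ry": 0,"rz": 0,"claw": 1},{"dx": 0.02,"dy": 0.2,"dz": -0.1,"rx": 0,"ry": 0,"rz": 0,"claw": 1},{"dx": 0.06,"dy": 0.35,"dz": 0,"rx": 0,"ry": 0,"rz": 0,"claw": 1},{"dx": 0.06,"dy": 0.35,"dz": 0,"rx": 0,"ry": 0,"rz": 0,"claw": 1},{"dx": 0.06,"dy": 0.35,"dz": 0,"rx": 0,"ry": 0,"rz": 0,"claw": 1},{"dx": 0.06,"dy": 0.35,"dz": 0,"rx": 0,"ry": 0,"rz": 0,"claw": 1},{"dx": 0.06,"dy": 0.27,"dz": 0,"rx": 0,"ry": 0,"rz": 0,"claw": 1},{"dx": 0,"dy": 0.1,"dz": 0,"rx": 0,"ry": 0,"rz": 0,"claw": 1}]' --grip_force 12

```text
time_s: 9.1
ee_pos: [0.4902, -0.1877, 0.1371]
eef_rot: [3.141, -0.001, -0.002]
force: [0.2, 1.1, 0.1]
grip_width: 0.0403
grip_force: 12.0
```

Call:
step_arm --plan '[{"dx": 0,"dy": 0,"dz": 0.2,"rx": 0,"ry": 0,"rz": 0,"claw": 1},{"dx": 0,"dy": 0,"dz": 0.3,"rx": 0,"ry": 0,"rz": 0,"claw": 1},{"dx": 0,"dy": 0,"dz": 0.2,"rx": 0,"ry": 0,"rz": 0,"claw": 1},{"dx": 0,"dy": 0,"dz": 0.07,"rx": 0,"ry": 0,"rz": 0,"claw": 1},{"dx": 0,"dy": 0,"dz": 0,"rx": 0,"ry": 0,"rz": 0,"claw": 1},{"dx": 0,"dy": 0,"dz": 0,"rx": 0,"ry": 0,"rz": 0,"claw": 1},{"dx": 0,"dy": 0,"dz": 0,"rx": 0,"ry": 0,"rz": 0,"claw": 1}]' --grip_force 12

```text
time_s: 9.8
ee_pos: [0.4906, -0.1857, 0.0607]
eef_rot: [3.141, -0.002, -0.0]
force: [-0.1, 0.1, -0.2]
grip_width: 0.0399
grip_force: 12.0
```

Position is good. I'll lower 9 to 10 mm and release.

Call:
step_arm --plan '[{"dx": 0,"dy": 0,"dz": 0.05,"rx": 0,"ry": 0,"rz": 0,"claw": 1},{"dx": 0,"dy": 0,"dz": 0.03,"rx": 0,"ry": 0,"rz": 0,"claw": 1},{"dx": 0,"dy": 0,"dz": 0.015,"rx": 0,"ry": 0,"rz": 0,"claw": 1},{"dx": 0,"dy": 0,"dz": 0,"rx": 0,"ry": 0,"rz": 0,"claw": 1},{"dx": 0,"dy": 0,"dz": 0,"rx": 0,"ry": 0,"rz": 0,"claw": 1}]' --grip_force 6

```text
time_s: 10.3
ee_pos: [0.4903, -0.1856, 0.0501]
eef_rot: [3.141, -0.001, -0.0]
force: [0.2, 0.8, 2.9]
grip_width: 0.0405
grip_force: 6.0
```

Call:
step_arm --plan '[{"dx": 0,"dy": 0,"dz": 0,"rx": 0,"ry": 0,"rz": 0,"claw": 0.4},{"dx": 0,"dy": 0,"dz": 0,"rx": 0,"ry": 0,"rz": 0,"claw": 0.2},{"dx": 0,"dy": 0,"dz": -0.2,"rx": 0,"ry": 0,"rz": 0,"claw": 0},{"dx": 0,"dy": 0,"dz": -0.4,"rx": 0,"ry": 0,"rz": 0,"claw": 0},{"dx": 0,"dy": 0,"dz": -0.4,"rx": 0,"ry": 0,"rz": 0,"claw": 0},{"dx": 0,"dy": 0,"dz": -0.4,"rx": 0,"ry": 0,"rz": 0,"claw": 0},{"dx": 0.1,"dy": -0.2,"dz": 0,"rx": 0,"ry": 0,"rz": 0,"claw": 0},{"dx": 0.15,"dy": -0.4,"dz": 0,"rx": 0,"ry": 0,"rz": 0,"claw": 0},{"dx": 0.15,"dy": -0.4,"dz": 0,"rx": 0,"ry": 0,"rz": 0,"claw": 0},{"dx": 0.15,"dy": -0.4,"dz": 0,"rx": 0,"ry": 0,"rz": 0,"claw": 0}]' --grip_force 12

```text
time_s: 11.3
ee_pos: [0.5453, -0.0442, 0.1899]
eef_rot: [3.142, 0.0, -0.001]
force: [-0.1, -0.9, 0.3]
grip_width: 0.0938
grip_force: 0.0
```

Call:
step_arm --plan '[{"dx": 0.15,"dy": -0.4,"dz": 0,"rx": 0,"ry": 0,"rz": 0,"claw": 0},{"dx": 0.15,"dy": -0.4,"dz": 0,"rx": 0,"ry": 0,"rz": 0,"claw": 0},{"dx": 0.15,"dy": -0.4,"dz": 0,"rx": 0,"ry": 0,"rz": 0,"claw": 0},{"dx": 0.15,"dy": -0.4,"dz": 0,"rx": 0,"ry": 0,"rz": 0,"claw": 0},{"dx": 0.15,"dy": -0.4,"dz": 0,"rx": 0,"ry": 0,"rz": 0,"claw": 0},{"dx": 0.15,"dy": -0.31,"dz": 0,"rx": 0,"ry": 0,"rz": 0,"claw": 0},{"dx": 0,"dy": 0,"dz": 0,"rx": 0,"ry": 0,"rz": 0,"claw": 0},{"dx": 0,"dy": 0,"dz": 0,"rx": 0,"ry": 0,"rz": 0,"claw": 0}]' --grip_force 12

```text
time_s: 12.1
ee_pos: [0.6349, 0.1856, 0.1891]
eef_rot: [3.141, 0.001, 0.001]
force: [-0.2, 0.3, 0.0]
grip_width: 0.094
grip_force: 0.0
```

Run:
```python
from h import *
P=look([('pipe_black',(.491,-.186),.004),('pipe_white',(.648,.013),.004),('pipe_blue',(.6355,.187),0)])
```

```text
pipe_black top [ 0.4898 -0.1861] 59 0.0777
pipe_white top [0.6483 0.0117] 32 0.0722
pipe_blue top None 1 0.0
pipe_black scene [ 0.4894 -0.187 ] 121 0.0778
pipe_white scene [0.6485 0.0113] 78 0.072
pipe_blue scene [0.6359 0.1862] 119 0.0789
[0.63496195 0.18443141 0.18978844] 0.09419401681179389
```

Call:
step_arm --plan '[{"dx": 0,"dy": -0.01,"dz": 0.4,"rx": 0,"ry": 0,"rz": 0,"claw": 0},{"dx": 0,"dy": 0,"dz": 0.4,"rx": 0,"ry": 0,"rz": 0,"claw": 0},{"dx": 0,"dy": 0,"dz": 0.4,"rx": 0,"ry": 0,"rz": 0,"claw": 0.1},{"dx": 0,"dy": 0,"dz": 0.2,"rx": 0,"ry": 0,"rz": 0,"claw": 0.2},{"dx": 0,"dy": 0,"dz": 0,"rx": 0,"ry": 0,"rz": 0,"claw": 0.3},{"dx": 0,"dy": 0,"dz": 0,"rx": 0,"ry": 0,"rz": 0,"claw": 0.4},{"dx": 0,"dy": 0,"dz": 0,"rx": 0,"ry": 0,"rz": 0,"claw": 0.5},{"dx": 0,"dy": 0,"dz": 0,"rx": 0,"ry": 0,"rz": 0,"claw": 0.6},{"dx": 0,"dy": 0,"dz": 0,"rx": 0,"ry": 0,"rz": 0,"claw": 1},{"dx": 0,"dy": 0,"dz": 0,"rx": 0,"ry": 0,"rz": 0,"claw": 1}]' --grip_force 12

```text
time_s: 13.2
ee_pos: [0.6359, 0.1864, 0.0517]
eef_rot: [-3.141, -0.002, -0.0]
force: [-1.2, -0.9, 6.6]
grip_width: 0.049
grip_force: 12.0
```

Call:
step_arm --plan '[{"dx": 0,"dy": 0,"dz": -0.1,"rx": 0,"ry": 0,"rz": 0,"claw": 1},{"dx": 0,"dy": 0,"dz": -0.3,"rx": 0,"ry": 0,"rz": 0,"claw": 1},{"dx": -0.1,"dy": -0.01,"dz": -0.2,"rx": 0,"ry": 0,"rz": 0,"claw": 1},{"dx": -0.3,"dy": -0.01,"dz": 0,"rx": 0,"ry": 0,"rz": 0,"claw": 1},{"dx": -0.35,"dy": -0.02,"dz": 0,"rx": 0,"ry": 0,"rz": 0,"claw": 1},{"dx": -0.35,"dy": -0.02,"dz": 0,"rx": 0,"ry": 0,"rz": 0,"claw": 1},{"dx": -0.3,"dy": -0.01,"dz": 0,"rx": 0,"ry": 0,"rz": 0,"claw": 1},{"dx": -0.19,"dy": 0,"dz": 0,"rx": 0,"ry": 0,"rz": 0,"claw": 1},{"dx": 0,"dy": 0,"dz": 0.2,"rx": 0,"ry": 0,"rz": 0,"claw": 1},{"dx": 0,"dy": 0,"dz": 0.2,"rx": 0,"ry": 0,"rz": 0,"claw": 1}]' --grip_force 12

```text
time_s: 14.2
ee_pos: [0.4764, 0.1937, 0.071]
eef_rot: [-3.141, -0.003, 0.0]
force: [0.3, 0.1, -0.2]
grip_width: 0.0489
grip_force: 12.0
```

Call:
step_arm --plan '[{"dx": 0,"dy": 0,"dz": 0.05,"rx": 0,"ry": 0,"rz": 0,"claw": 1},{"dx": 0,"dy": 0,"dz": 0,"rx": 0,"ry": 0,"rz": 0,"claw": 1},{"dx": 0,"dy": 0,"dz": 0,"rx": 0,"ry": 0,"rz": 0,"claw": 1},{"dx": 0,"dy": 0,"dz": 0,"rx": 0,"ry": 0,"rz": 0,"claw": 1}]' --grip_force 12

```text
time_s: 14.6
ee_pos: [0.4767, 0.1935, 0.0659]
eef_rot: [-3.141, -0.001, -0.0]
force: [-0.1, 0.4, 0.1]
grip_width: 0.0488
grip_force: 12.0
```

Call:
step_arm --plan '[{"dx": 0,"dy": 0,"dz": 0.05,"rx": 0,"ry": 0,"rz": 0,"claw": 1},{"dx": 0,"dy": 0,"dz": 0.04,"rx": 0,"ry": 0,"rz": 0,"claw": 1},{"dx": 0,"dy": 0,"dz": 0.015,"rx": 0,"ry": 0,"rz": 0,"claw": 1},{"dx": 0,"dy": 0,"dz": 0,"rx": 0,"ry": 0,"rz": 0,"claw": 1},{"dx": 0,"dy": 0,"dz": 0,"rx": 0,"ry": 0,"rz": 0,"claw": 1}]' --grip_force 6

```text
time_s: 15.1
ee_pos: [0.4763, 0.1934, 0.0545]
eef_rot: [-3.142, -0.0, -0.0]
force: [0.6, -0.6, 1.1]
grip_width: 0.049
grip_force: 6.0
```

Call:
step_arm --plan '[{"dx": 0,"dy": 0,"dz": 0,"rx": 0,"ry": 0,"rz": 0,"claw": 0.3},{"dx": 0,"dy": 0,"dz": 0,"rx": 0,"ry": 0,"rz": 0,"claw": 0.1},{"dx": 0,"dy": 0,"dz": -0.2,"rx": 0,"ry": 0,"rz": 0,"claw": 0},{"dx": 0,"dy": 0,"dz": -0.4,"rx": 0,"ry": 0,"rz": 0,"claw": 0},{"dx": 0,"dy": 0,"dz": -0.4,"rx": 0,"ry": 0,"rz": 0,"claw": 0},{"dx": -0.05,"dy": -0.3,"dz": -0.3,"rx": 0,"ry": 0,"rz": 0,"claw": 0},{"dx": -0.06,"dy": -0.4,"dz": 0,"rx": 0,"ry": 0,"rz": 0,"claw": 0},{"dx": -0.06,"dy": -0.4,"dz": 0,"rx": 0,"ry": 0,"rz": 0,"claw": 0},{"dx": -0.06,"dy": -0.4,"dz": 0,"rx": 0,"ry": 0,"rz": 0,"claw": 0},{"dx": -0.03,"dy": -0.37,"dz": 0,"rx": 0,"ry": 0,"rz": 0,"claw": 0}]' --grip_force 12

```text
time_s: 16.1
ee_pos: [0.4495, 0.3821, 0.1844]
eef_rot: [3.142, 0.0, 0.0]
force: [1.2, -1.2, -0.2]
grip_width: 0.0942
grip_force: 0.0
```

Call:
step_arm --plan '[{"dx": 0,"dy": 0,"dz": 0,"rx": 0,"ry": 0,"rz": 0,"claw": 0},{"dx": 0,"dy": 0,"dz": 0,"rx": 0,"ry": 0,"rz": 0,"claw": 0}]' --grip_force 12

```text
time_s: 16.3
ee_pos: [0.4498, 0.3806, 0.1839]
eef_rot: [3.141, 0.001, 0.001]
force: [-0.1, 0.2, -0.4]
grip_width: 0.0941
grip_force: 0.0
```

Run:
```python
from h import *
P=look([('pipe_blue',(.477,.193),.004),('pipe_orange',(.450,.3807),0),('plug',(.584,.359),0)])
```

```text
pipe_blue top [0.4757 0.1932] 77 0.0816
pipe_orange top [0.4493 0.3795] 49 0.0666
plug top [0.5835 0.3578] 48 0.0546
pipe_blue scene [0.476  0.1918] 113 0.0826
pipe_orange scene [0.4498 0.3816] 129 0.0686
plug scene [0.5842 0.3596] 46 0.0555
[0.45035635 0.37956652 0.18433091] 0.09360717799847076
```

Call:
step_arm --plan '[{"dx": 0,"dy": 0,"dz": 0.4,"rx": 0,"ry": 0,"rz": 0,"claw": 0},{"dx": 0,"dy": 0,"dz": 0.4,"rx": 0,"ry": 0,"rz": 0,"claw": 0},{"dx": 0,"dy": 0,"dz": 0.4,"rx": 0,"ry": 0,"rz": 0,"claw": 0},{"dx": 0,"dy": 0,"dz": 0.18,"rx": 0,"ry": 0,"rz": 0,"claw": 0.1},{"dx": 0,"dy": 0,"dz": 0,"rx": 0,"ry": 0,"rz": 0,"claw": 0.2},{"dx": 0,"dy": 0,"dz": 0,"rx": 0,"ry": 0,"rz": 0,"claw": 0.3},{"dx": 0,"dy": 0,"dz": 0,"rx": 0,"ry": 0,"rz": 0,"claw": 0.4},{"dx": 0,"dy": 0,"dz": 0,"rx": 0,"ry": 0,"rz": 0,"claw": 0.6},{"dx": 0,"dy": 0,"dz": 0,"rx": 0,"ry": 0,"rz": 0,"claw": 1},{"dx": 0,"dy": 0,"dz": 0,"rx": 0,"ry": 0,"rz": 0,"claw": 1}]' --grip_force 15

```text
time_s: 17.4
ee_pos: [0.451, 0.3807, 0.0482]
eef_rot: [-3.14, -0.002, -0.0]
force: [0.5, -2.9, 7.9]
grip_width: 0.0617
grip_force: 14.9
```

Call:
step_arm --plan '[{"dx": 0,"dy": 0,"dz": -0.1,"rx": 0,"ry": 0,"rz": 0,"claw": 1},{"dx": 0,"dy": 0,"dz": -0.3,"rx": 0,"ry": 0,"rz": 0,"claw": 1},{"dx": 0,"dy": 0,"dz": -0.4,"rx": 0,"ry": 0,"rz": 0,"claw": 1},{"dx": 0,"dy": 0,"dz": -0.4,"rx": 0,"ry": 0,"rz": 0,"claw": 1},{"dx": 0,"dy": 0.1,"dz": -0.3,"rx": 0,"ry": 0,"rz": 0,"claw": 1},{"dx": 0.06,"dy": 0.25,"dz": 0,"rx": 0,"ry": 0,"rz": 0,"claw": 1},{"dx": 0.06,"dy": 0.4,"dz": 0,"rx": 0,"ry": 0,"rz": 0,"claw": 1},{"dx": 0.06,"dy": 0.4,"dz": 0,"rx": 0,"ry": 0,"rz": 0,"claw": 1},{"dx": 0.06,"dy": 0.4,"dz": 0,"rx": 0,"ry": 0,"rz": 0,"claw": 1},{"dx": 0.06,"dy": 0.4,"dz": 0,"rx": 0,"ry": 0,"rz": 0,"claw": 1}]' --grip_force 15

```text
time_s: 18.4
ee_pos: [0.4801, 0.1839, 0.1975]
eef_rot: [-3.141, -0.001, 0.0]
force: [0.9, 0.1, -1.1]
grip_width: 0.0616
grip_force: 14.9
```

Call:
step_arm --plan '[{"dx": 0.06,"dy": 0.4,"dz": 0,"rx": 0,"ry": 0,"rz": 0,"claw": 1},{"dx": 0.06,"dy": 0.4,"dz": 0,"rx": 0,"ry": 0,"rz": 0,"claw": 1},{"dx": 0.06,"dy": 0.4,"dz": 0,"rx": 0,"ry": 0,"rz": 0,"claw": 1},{"dx": 0.06,"dy": 0.4,"dz": 0,"rx": 0,"ry": 0,"rz": 0,"claw": 1},{"dx": 0.06,"dy": 0.4,"dz": 0,"rx": 0,"ry": 0,"rz": 0,"claw": 1},{"dx": 0.06,"dy": 0.4,"dz": 0,"rx": 0,"ry": 0,"rz": 0,"claw": 1},{"dx": 0.06,"dy": 0.4,"dz": 0,"rx": 0,"ry": 0,"rz": 0,"claw": 1},{"dx": 0.06,"dy": 0.4,"dz": 0,"rx": 0,"ry": 0,"rz": 0,"claw": 1},{"dx": 0.06,"dy": 0.4,"dz": 0,"rx": 0,"ry": 0,"rz": 0,"claw": 1},{"dx": 0.06,"dy": 0.4,"dz": 0,"rx": 0,"ry": 0,"rz": 0,"claw": 1}]' --grip_force 15

```text
time_s: 19.4
ee_pos: [0.54, -0.2163, 0.1975]
eef_rot: [3.141, -0.001, -0.0]
force: [0.4, 0.7, 0.1]
grip_width: 0.0618
grip_force: 14.9
```

Call:
step_arm --plan '[{"dx": 0.06,"dy": 0.4,"dz": 0,"rx": 0,"ry": 0,"rz": 0,"claw": 1},{"dx": 0.06,"dy": 0.4,"dz": 0,"rx": 0,"ry": 0,"rz": 0,"claw": 1},{"dx": 0.06,"dy": 0.4,"dz": 0,"rx": 0,"ry": 0,"rz": 0,"claw": 1},{"dx": 0.06,"dy": 0.3,"dz": 0,"rx": 0,"ry": 0,"rz": 0,"claw": 1},{"dx": 0.01,"dy": 0.17,"dz": 0,"rx": 0,"ry": 0,"rz": 0,"claw": 1},{"dx": 0,"dy": 0,"dz": 0.3,"rx": 0,"ry": 0,"rz": 0,"claw": 1},{"dx": 0,"dy": 0,"dz": 0.4,"rx": 0,"ry": 0,"rz": 0,"claw": 1},{"dx": 0,"dy": 0,"dz": 0.4,"rx": 0,"ry": 0,"rz": 0,"claw": 1},{"dx": 0,"dy": 0,"dz": 0.24,"rx": 0,"ry": 0,"rz": 0,"claw": 1},{"dx": 0,"dy": 0,"dz": 0,"rx": 0,"ry": 0,"rz": 0,"claw": 1}]' --grip_force 15

```text
time_s: 20.4
ee_pos: [0.5637, -0.3806, 0.0595]
eef_rot: [-3.138, 0.004, -0.0]
force: [-0.4, -0.6, -0.4]
grip_width: 0.0617
grip_force: 14.9
```

Call:
step_arm --plan '[{"dx": 0,"dy": 0,"dz": 0,"rx": 0,"ry": 0,"rz": 0,"claw": 1},{"dx": 0,"dy": 0,"dz": 0,"rx": 0,"ry": 0,"rz": 0,"claw": 1}]' --grip_force 15

```text
time_s: 20.6
ee_pos: [0.5659, -0.3822, 0.0651]
eef_rot: [3.14, -0.003, -0.0]
force: [0.6, 0.1, -0.0]
grip_width: 0.0615
grip_force: 14.9
```

Call:
step_arm --plan '[{"dx": 0,"dy": 0,"dz": 0.05,"rx": 0,"ry": 0,"rz": 0,"claw": 1},{"dx": 0,"dy": 0,"dz": 0.04,"rx": 0,"ry": 0,"rz": 0,"claw": 1},{"dx": 0,"dy": 0,"dz": 0.02,"rx": 0,"ry": 0,"rz": 0,"claw": 1},{"dx": 0,"dy": 0,"dz": 0,"rx": 0,"ry": 0,"rz": 0,"claw": 1},{"dx": 0,"dy": 0,"dz": 0,"rx": 0,"ry": 0,"rz": 0,"claw": 1}]' --grip_force 8

```text
time_s: 21.1
ee_pos: [0.5652, -0.3817, 0.0517]
eef_rot: [3.141, -0.0, -0.0]
force: [0.5, 0.5, 2.1]
grip_width: 0.0619
grip_force: 8.0
```

Contact is made. I'll release, rise and check everything before moving the plug.

Call:
step_arm --plan '[{"dx": 0,"dy": 0,"dz": 0,"rx": 0,"ry": 0,"rz": 0,"claw": 0.2},{"dx": 0,"dy": 0,"dz": 0,"rx": 0,"ry": 0,"rz": 0,"claw": 0},{"dx": 0,"dy": 0,"dz": -0.15,"rx": 0,"ry": 0,"rz": 0,"claw": 0},{"dx": 0,"dy": 0,"dz": -0.4,"rx": 0,"ry": 0,"rz": 0,"claw": 0},{"dx": 0,"dy": 0,"dz": -0.4,"rx": 0,"ry": 0,"rz": 0,"claw": 0},{"dx": 0,"dy": 0,"dz": -0.45,"rx": 0,"ry": 0,"rz": 0,"claw": 0},{"dx": 0,"dy": -0.2,"dz": 0,"rx": 0,"ry": 0,"rz": 0,"claw": 0},{"dx": 0,"dy": -0.4,"dz": 0,"rx": 0,"ry": 0,"rz": 0,"claw": 0},{"dx": 0,"dy": -0.4,"dz": 0,"rx": 0,"ry": 0,"rz": 0,"claw": 0},{"dx": 0,"dy": -0.4,"dz": 0,"rx": 0,"ry": 0,"rz": 0,"claw": 0}]' --grip_force 15

```text
time_s: 22.1
ee_pos: [0.5648, -0.2403, 0.1927]
eef_rot: [3.141, -0.001, -0.001]
force: [0.8, 1.0, -0.2]
grip_width: 0.0939
grip_force: 0.0
```

Run:
```python
from h import *
P=look([('pipe_blue',(.477,.193),.004),('pipe_orange',(.565,-.381),.004),('pipe_black',(.491,-.186),.004),('pipe_white',(.648,.013),.004),('weight',(.628,-.179),0),('plug',(.584,.359),0)])
save(P['scene'],'scene2.png')
# plug knob: red blob in both views, back-projected at mid visible height
for k,h in (('top',.056),('scene',.045)):
    p=P[k]; im=p['img'].astype(int); m=(im[...,0]>130)&(im[...,1]<60)&(im[...,2]<60)
    c=cloud(p); m&=np.hypot(c[...,0]-.584,c[...,1]-.359)<.05; q=c[m]
    print(k,m.sum(),np.median(q,0),q.min(0),q.max(0)); t=q[q[:,2]>.052]; print(len(t),t.mean(0))
```

```text
pipe_blue top [0.4759 0.1928] 80 0.0821
pipe_orange top None 0 0.0
pipe_black top [ 0.4898 -0.1864] 32 0.0776
pipe_white top [0.6481 0.0119] 29 0.0727
weight top [ 0.6275 -0.1772] 45 0.0526
plug top [0.5836 0.3574] 48 0.054
pipe_blue scene [0.4758 0.1919] 112 0.0824
pipe_orange scene [ 0.5633 -0.3813] 321 0.0732
pipe_black scene [ 0.4888 -0.1866] 31 0.078
pipe_white scene [0.6486 0.0111] 74 0.0724
weight scene [ 0.628  -0.1793] 101 0.0528
plug scene [0.5841 0.3598] 48 0.0554
[ 0.56544715 -0.23777934  0.19311903] 0.09404154392193707
top 37 [0.58490591 0.35893938 0.05445747] [0.57563982 0.34955846 0.01864166] [0.60107647 0.37430751 0.0589677 ]
36 [0.58454608 0.35902461 0.05428725]
scene 20 [0.5838001  0.3578929  0.05596975] [0.57587368 0.35081286 0.0539327 ] [0.59383278 0.36726854 0.05836021]
20 [0.58403118 0.35838335 0.05580417]
```

View pics/scene2.png

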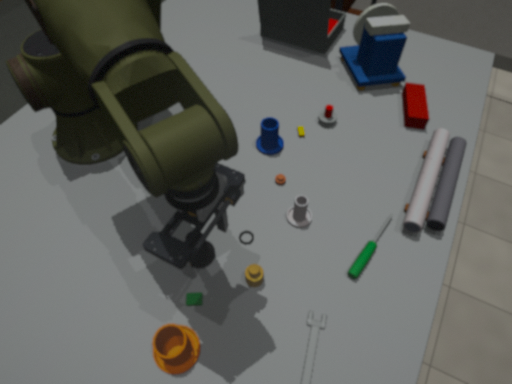

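All four pipes stand in their saucers: orange (173,347), white (300,210), blue (269,140), and black just behind the gripper. The plug is at (328,115).

Call:
step_arm --plan '[{"dx": 0.01,"dy": -0.4,"dz": 0,"rx": 0,"ry": 0,"rz": 0,"claw": 0},{"dx": 0.02,"dy": -0.4,"dz": 0,"rx": 0,"ry": 0,"rz": 0,"claw": 0},{"dx": 0.02,"dy": -0.4,"dz": 0,"rx": 0,"ry": 0,"rz": 0,"claw": 0},{"dx": 0.02,"dy": -0.4,"dz": 0,"rx": 0,"ry": 0,"rz": 0,"claw": 0},{"dx": 0.02,"dy": -0.4,"dz": 0,"rx": 0,"ry": 0,"rz": 0,"claw": 0},{"dx": 0.02,"dy": -0.4,"dz": 0,"rx": 0,"ry": 0,"rz": 0,"claw": 0},{"dx": 0.02,"dy": -0.4,"dz": 0,"rx": 0,"ry": 0,"rz": 0,"claw": 0},{"dx": 0.02,"dy": -0.4,"dz": 0,"rx": 0,"ry": 0,"rz": 0,"claw": 0},{"dx": 0.02,"dy": -0.4,"dz": 0,"rx": 0,"ry": 0,"rz": 0,"claw": 0},{"dx": 0.02,"dy": -0.4,"dz": 0,"rx": 0,"ry": 0,"rz": 0,"claw": 0}]'

```text
time_s: 23.2
ee_pos: [0.5845, 0.1594, 0.1926]
eef_rot: [-3.141, -0.001, -0.001]
force: [1.3, 0.1, -0.1]
grip_width: 0.0943
grip_force: 0.0
```

Call:
step_arm --plan '[{"dx": 0,"dy": -0.4,"dz": 0,"rx": 0,"ry": 0,"rz": 0,"claw": 0.2},{"dx": 0,"dy": -0.4,"dz": 0,"rx": 0,"ry": 0,"rz": 0,"claw": 0.3},{"dx": 0,"dy": -0.4,"dz": 0,"rx": 0,"ry": 0,"rz": 0,"claw": 0.4},{"dx": 0,"dy": -0.4,"dz": 0,"rx": 0,"ry": 0,"rz": 0,"claw": 0.4},{"dx": 0,"dy": -0.3,"dz": 0,"rx": 0,"ry": 0,"rz": 0,"claw": 0.4},{"dx": 0,"dy": -0.1,"dz": 0,"rx": 0,"ry": 0,"rz": 0,"claw": 0.4},{"dx": 0,"dy": 0,"dz": 0.2,"rx": 0,"ry": 0,"rz": 0,"claw": 0.4},{"dx": 0,"dy": 0,"dz": 0.4,"rx": 0,"ry": 0,"rz": 0,"claw": 0.4},{"dx": 0,"dy": 0,"dz": 0.2,"rx": 0,"ry": 0,"rz": 0,"claw": 0.4},{"dx": 0,"dy": 0,"dz": 0,"rx": 0,"ry": 0,"rz": 0,"claw": 0.4}]'

```text
time_s: 24.2
ee_pos: [0.5836, 0.3567, 0.1087]
eef_rot: [3.139, 0.004, -0.001]
force: [0.3, 0.1, -0.5]
grip_width: 0.0564
grip_force: 0.0
```

Call:
step_arm --plan '[{"dx": 0,"dy": 0,"dz": 0.1,"rx": 0,"ry": 0,"rz": 0,"claw": 0.4},{"dx": 0,"dy": 0,"dz": 0,"rx": 0,"ry": 0,"rz": 0,"claw": 0.4},{"dx": 0,"dy": 0,"dz": 0,"rx": 0,"ry": 0,"rz": 0,"claw": 0.4},{"dx": 0,"dy": 0,"dz": 0,"rx": 0,"ry": 0,"rz": 0,"claw": 0.4}]'

```text
time_s: 24.6
ee_pos: [0.5846, 0.3585, 0.1026]
eef_rot: [-3.141, -0.001, -0.0]
force: [0.2, -0.6, -0.9]
grip_width: 0.0563
grip_force: 0.0
```

Call:
step_arm --plan '[{"dx": 0,"dy": 0,"dz": 0.15,"rx": 0,"ry": 0,"rz": 0,"claw": 0.4},{"dx": 0,"dy": 0,"dz": 0.2,"rx": 0,"ry": 0,"rz": 0,"claw": 0.4},{"dx": 0,"dy": 0,"dz": 0.15,"rx": 0,"ry": 0,"rz": 0,"claw": 0.4},{"dx": 0,"dy": 0,"dz": 0.07,"rx": 0,"ry": 0,"rz": 0,"claw": 0.4},{"dx": 0,"dy": 0,"dz": 0,"rx": 0,"ry": 0,"rz": 0,"claw": 0.5},{"dx": 0,"dy": 0,"dz": 0,"rx": 0,"ry": 0,"rz": 0,"claw": 0.6},{"dx": 0,"dy": 0,"dz": 0,"rx": 0,"ry": 0,"rz": 0,"claw": 0.7},{"dx": 0,"dy": 0,"dz": 0,"rx": 0,"ry": 0,"rz": 0,"claw": 0.8},{"dx": 0,"dy": 0,"dz": 0,"rx": 0,"ry": 0,"rz": 0,"claw": 1},{"dx": 0,"dy": 0,"dz": 0,"rx": 0,"ry": 0,"rz": 0,"claw": 1}]' --grip_force 35

```text
time_s: 25.6
ee_pos: [0.5845, 0.3586, 0.0452]
eef_rot: [-3.141, -0.001, -0.0]
force: [-0.3, 0.9, 4.7]
grip_width: 0.0234
grip_force: 35.0
```

Call:
step_arm --plan '[{"dx": 0,"dy": 0,"dz": -0.1,"rx": 0,"ry": 0,"rz": 0,"claw": 1},{"dx": 0,"dy": 0,"dz": -0.3,"rx": 0,"ry": 0,"rz": 0,"claw": 1},{"dx": 0,"dy": 0,"dz": -0.4,"rx": 0,"ry": 0,"rz": 0,"claw": 1},{"dx": 0,"dy": 0,"dz": -0.4,"rx": 0,"ry": 0,"rz": 0,"claw": 1},{"dx": -0.18,"dy": 0.25,"dz": -0.1,"rx": 0,"ry": 0,"rz": 0,"claw": 1},{"dx": -0.2,"dy": 0.3,"dz": 0,"rx": 0,"ry": 0,"rz": 0,"claw": 1},{"dx": -0.2,"dy": 0.3,"dz": 0,"rx": 0,"ry": 0,"rz": 0,"claw": 1},{"dx": -0.2,"dy": 0.3,"dz": 0,"rx": 0,"ry": 0,"rz": 0,"claw": 1},{"dx": -0.2,"dy": 0.3,"dz": 0,"rx": 0,"ry": 0,"rz": 0,"claw": 1},{"dx": -0.1,"dy": 0.2,"dz": 0,"rx": 0,"ry": 0,"rz": 0,"claw": 1}]'

```text
time_s: 26.6
ee_pos: [0.4747, 0.1918, 0.175]
eef_rot: [3.141, 0.0, -0.001]
force: [0.4, -0.5, -1.3]
grip_width: 0.0233
grip_force: 35.0
```

Call:
step_arm --plan '[{"dx": 0,"dy": 0,"dz": 0.1,"rx": 0,"ry": 0,"rz": 0,"claw": 1},{"dx": 0,"dy": 0,"dz": 0,"rx": 0,"ry": 0,"rz": 0,"claw": 1},{"dx": 0,"dy": 0,"dz": 0,"rx": 0,"ry": 0,"rz": 0,"claw": 1},{"dx": 0,"dy": 0,"dz": 0,"rx": 0,"ry": 0,"rz": 0,"claw": 1},{"dx": 0,"dy": 0,"dz": 0,"rx": 0,"ry": 0,"rz": 0,"claw": 1}]'

```text
time_s: 27.1
ee_pos: [0.4763, 0.1939, 0.1644]
eef_rot: [-3.142, 0.0, 0.0]
force: [-0.4, 0.2, -1.2]
grip_width: 0.0235
grip_force: 35.0
```

Run:
```python
from h import *
P=look([('pipe_blue',(.477,.193),.004)],('scene',))
cv2.imwrite('pics/crop3.png',cv2.resize(P['scene']['img'][60:200,190:360,::-1],None,fx=3.5,fy=3.5))
```

```text
pipe_blue scene [0.476  0.1919] 109 0.0825
[0.47629068 0.19378784 0.16444839] 0.023373735787856863
```

View pics/crop3.png

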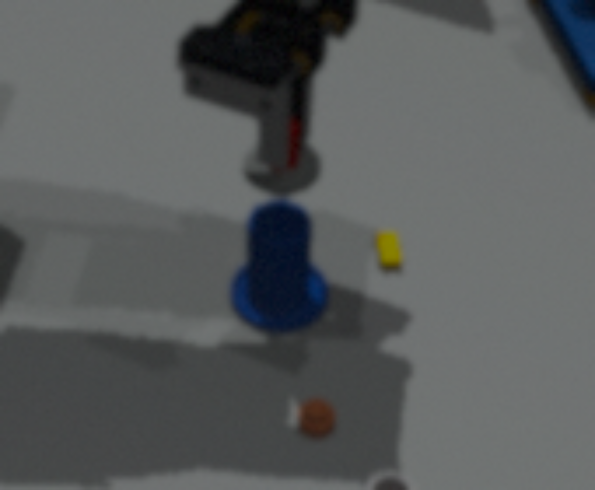

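The crop shows the plug hanging level and centred above the blue pipe, at about (281,180) over (280,220). Now I lower it slowly.

Call:
step_arm --plan '[{"dx": 0,"dy": 0,"dz": 0.1,"rx": 0,"ry": 0,"rz": 0,"claw": 1},{"dx": 0,"dy": 0,"dz": 0.1,"rx": 0,"ry": 0,"rz": 0,"claw": 1},{"dx": 0,"dy": 0,"dz": 0.1,"rx": 0,"ry": 0,"rz": 0,"claw": 1},{"dx": 0,"dy": 0,"dz": 0.1,"rx": 0,"ry": 0,"rz": 0,"claw": 1},{"dx": 0,"dy": 0,"dz": 0.06,"rx": 0,"ry": 0,"rz": 0,"claw": 1},{"dx": 0,"dy": 0,"dz": 0.02,"rx": 0,"ry": 0,"rz": 0,"claw": 1},{"dx": 0,"dy": 0,"dz": 0,"rx": 0,"ry": 0,"rz": 0,"claw": 1},{"dx": 0,"dy": 0,"dz": 0,"rx": 0,"ry": 0,"rz": 0,"claw": 1},{"dx": 0,"dy": 0,"dz": 0,"rx": 0,"ry": 0,"rz": 0,"claw": 1}]'

```text
time_s: 28.05
ee_pos: [0.4763, 0.1935, 0.1168]
eef_rot: [-3.141, -0.001, -0.0]
force: [-0.2, -0.0, -1.3]
grip_width: 0.0234
grip_force: 35.0
```

Call:
step_arm --plan '[{"dx": 0,"dy": 0,"dz": 0.02,"rx": 0,"ry": 0,"rz": 0,"claw": 1},{"dx": 0,"dy": 0,"dz": 0.01,"rx": 0,"ry": 0,"rz": 0,"claw": 1},{"dx": 0,"dy": 0,"dz": 0,"rx": 0,"ry": 0,"rz": 0,"claw": 1},{"dx": 0,"dy": 0,"dz": 0,"rx": 0,"ry": 0,"rz": 0,"claw": 1}]'

```text
time_s: 28.45
ee_pos: [0.4762, 0.1934, 0.1134]
eef_rot: [-3.142, 0.0, -0.0]
force: [-0.4, -0.5, -1.6]
grip_width: 0.0232
grip_force: 35.0
```

Call:
step_arm --plan '[{"dx": 0,"dy": 0,"dz": 0.01,"rx": 0,"ry": 0,"rz": 0,"claw": 1},{"dx": 0,"dy": 0,"dz": 0,"rx": 0,"ry": 0,"rz": 0,"claw": 1},{"dx": 0,"dy": 0,"dz": 0,"rx": 0,"ry": 0,"rz": 0,"claw": 1},{"dx": 0,"dy": 0,"dz": 0,"rx": 0,"ry": 0,"rz": 0,"claw": 1}]'

```text
time_s: 28.85
ee_pos: [0.4765, 0.1934, 0.1131]
eef_rot: [-3.141, -0.001, -0.0]
force: [-2.0, -2.1, 6.4]
grip_width: 0.0233
grip_force: 35.0
```

Seated, with a contact force of about 8 N. I'll release and retreat straight up.

Call:
step_arm --plan '[{"dx": 0,"dy": 0,"dz": 0,"rx": 0,"ry": 0,"rz": 0,"claw": 0.6},{"dx": 0,"dy": 0,"dz": 0,"rx": 0,"ry": 0,"rz": 0,"claw": 0.4},{"dx": 0,"dy": 0,"dz": 0,"rx": 0,"ry": 0,"rz": 0,"claw": 0.4},{"dx": 0,"dy": 0,"dz": -0.15,"rx": 0,"ry": 0,"rz": 0,"claw": 0.4},{"dx": 0,"dy": 0,"dz": -0.3,"rx": 0,"ry": 0,"rz": 0,"claw": 0.4},{"dx": 0,"dy": 0,"dz": -0.4,"rx": 0,"ry": 0,"rz": 0,"claw": 0.4},{"dx": -0.2,"dy": 0,"dz": -0.3,"rx": 0,"ry": 0,"rz": 0,"claw": 0.4},{"dx": -0.3,"dy": 0,"dz": 0,"rx": 0,"ry": 0,"rz": 0,"claw": 0.4},{"dx": -0.2,"dy": 0,"dz": 0,"rx": 0,"ry": 0,"rz": 0,"claw": 0.4},{"dx": 0,"dy": 0,"dz": 0,"rx": 0,"ry": 0,"rz": 0,"claw": 0.4}]'

```text
time_s: 29.85
ee_pos: [0.4048, 0.1935, 0.2279]
eef_rot: [-3.141, -0.001, 0.001]
force: [-0.5, -0.6, -0.4]
grip_width: 0.0562
grip_force: 0.0
```

Run:
```python
from h import *
P=look([('plug',(.477,.193),.068),('pipe_orange',(.565,-.381),.004),('pipe_black',(.491,-.186),.004),('pipe_white',(.648,.013),.004),('weight',(.628,-.179),0)])
save(P['scene'],'scene4.png')
```

```text
plug top [0.4758 0.193 ] 57 0.1215
pipe_orange top [ 0.5637 -0.3812] 110 0.0719
pipe_black top [ 0.4899 -0.1862] 56 0.0765
pipe_white top [0.6481 0.0118] 34 0.0717
weight top [ 0.6277 -0.1772] 46 0.0532
plug scene [0.4757 0.1924] 58 0.1226
pipe_orange scene [ 0.5632 -0.3813] 322 0.0732
pipe_black scene [ 0.4894 -0.1869] 122 0.0775
pipe_white scene [0.6483 0.0112] 75 0.0724
weight scene [ 0.6279 -0.1789] 103 0.0531
[0.40646622 0.19351211 0.22768108] 0.056754667304907684
```

View pics/scene4.png

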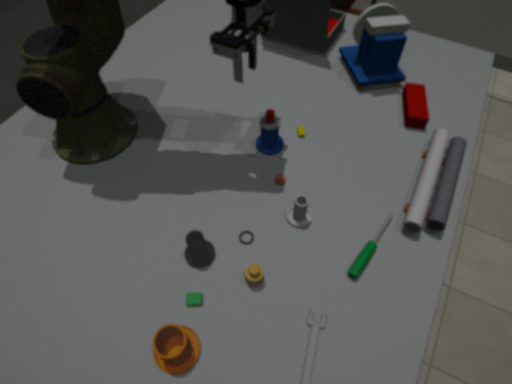

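The plug is seated on the blue pipe at (270,125) and all four pipes are in their saucers. The weight at (255,275) has not moved, and the gripper is clear.

```bash
python3 -c "
from h import *
print(hand_in())"
```

```text
the job is handed in; nothing more can be done
None
```

The job is handed in: the final camera check showed all four pipes standing in their own saucers, the plug seated in the blue pipe, the weight where it started and the gripper clear, but hand-in returned no verdict.

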